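# Close the bail arms and stack the consumables tray

## Task

First put the loose welded T-bracket into the blue bail-arm crate. Then swing both of the crate's yellow-sleeved bail arms fully in until they lie across its mouth, and stand the red consumables tray on the two bails, centred over the crate and lined up lengthwise with it. Carry the tray level, do not shove the crate along the bench or tip it, and leave the brass block and the steel flange ring beside the bracket where they are.

Things in the scene. Friction and masses are not known exactly. Their poses are not given: they have to be found in the camera images.
- crate: Blue open-topped crate, loose, 1.8 kg, its long axis roughly sideways to the robot: 260 (its x) x 180 (y) x 100 mm high, walls and floor 5 mm. Origin: centre of underside, z up. A U-shaped wire bail is hinged at each end: bail_a at +x, bail_b at -x. Hinge axes are parallel to crate y, 115 mm from the centre along x, 85 mm up; the legs run outside the long walls.
- bail_a (a joint): Bail angle, rad. 0 = fully out (crossbar beyond the end wall); grows as it swings up and over; 2.99 = fully in, at its stop, crossbar lying across the mouth 53 mm from the crate's centre, its axis 105 mm above the crate's underside. The leg stands (value - 0.17) above the outward horizontal. Starts 0 to 0.8. Stiff hinge (about 1.5 N at the bar): it stays where left.
- bail_b (a joint): The same for the bail at the crate's -x end (outward is crate -x): 0 = fully out, 2.99 = fully in; starts 0 to 0.8.
- bail_a_bar (a point): Middle of bail_a's crossbar, on its axis, 65 mm from the hinge axis and parallel to it. 8 mm wire, 196 mm between the legs, with a yellow sleeve of 12 mm diameter and 120 mm length round its middle to grip or push; a gripped bar can turn between the fingers as the bail swings.
- bail_b_bar (a point): Middle of bail_b's crossbar, on its axis; the same as bail_a's.
- tray: Red metal tray, loose, 0.55 kg, 190 (its x) x 130 (y) mm, walls 30 mm, flat underside; fixed contents up to 52 mm high. Black handle bar, 14 mm diameter, along tray x over its middle, axis 100 mm above the underside, 150 mm clear between end posts. Origin: centre of underside, z up. It fits inside the crate's mouth; on the swung-in bails its underside is 111 mm above the crate's. Either way round will do.
- bracket: Loose welded T-bracket, 0.22 kg: dark base plate 70 (its x) x 50 (y) x 8 mm, upright light-metal web along x in its middle, 10 mm thick (y), 60 mm long, total height 55 mm. Origin: centre of underside, z up. Stands on its base in the row of small parts beyond crate and tray.
- brass_block: Loose brass block 60 x 30 x 25 mm, origin at the centre of its underside; a bystander.
- flange: Loose steel ring, 56 mm outside diameter, 18 mm high, origin at the centre of its underside; a bystander.
Things that resemble listed ones, but are neither listed nor needed, are in the scene too. There is more than one size of the bracket; the job needs the largest.

How it is judged:
By the outcome, as a careful person would: the job done as asked, in the order asked, and still so for the second after the job is handed in, with the robot touching nothing.
It also fails if it takes over 72 s, if anything falls off the work surface, if the arm or the gripper's body presses on something with over 40 N, if the wrist force passes 120 N, or if a joint passes its speed limit or range.

## Robot

A 7-joint arm with a two-finger parallel gripper is mounted at the origin on the work surface. World frame = base frame: x ahead of the robot, y to its left, z up, the work surface at z = 0. Lengths are in m, angles in rad, forces in N, time in s.
With the tool pointing down it reaches from about 0.425 to 0.925 m from the base axis. Payload 6.8 kg.
Tool frame: the origin (TCP) lies between the finger pads; the fingertips stand 14 mm ahead of it and the grasp point (between the pads) lies 5 mm behind it; z points along the fingers, y is the line along which they close (so a half turn about z gives the same grasp; the last joint's range is limited). The gripper opens to 85 mm and grips with 20 to 120 N. Pads are 22 mm wide; open, the fingers measure 114 mm over their backs; the gripper's body (76 mm by 85 mm) begins 54 mm behind the grasp point. The pads swing forward as they close: fully open they stand 13 mm farther back than shut.
Start: joints at [1.07, 0.477, 0.022, 1.555, -0.011, 1.109, -0.083], TCP at [0.258, -0.624, 0.245] pointing down, gripper open.
Joint ranges: [-2.96, 2.96], [-0.34, 2.1], [-1.41, 1.46], [0.24, 2.44], [-1.37, 4.51], [0.17, 1.92], [-2.96, 2.96]. Speed limits (rad/s): [2.39, 2.39, 3.14, 3.14, 3.14, 3.14, 3.14].

## Interface

Orientations are given as a rotation vector (axis times angle).
In Python, from bench import r, imaging gives the robot as it stands.
- The arm moves only by the tool apply_moves, never from a script. Its argument "moves" is a list of rows, each a list of 2 entries, a list of its own where there are three numbers: the shift along the tool's x, y, z in cm, then the turn about the tool's z in rad. In form: [[[tx, ty, tz], roll], ...]. A call has 1 to 10 rows; each row is the pose to reach, as a shift and turn from the pose commanded when the call began, along the tool's axes at that moment; what a row does not reach only later rows make up. A row lasts 1/12 s, in which the tool goes at most 41.7 mm and 7.16 degrees, less where a joint would pass 70% of its speed; a pose out of reach is approached as far as the arm can. A call with a gripper value outside its range is refused whole. "claw" is the opening, from 0 (shut) to 1 (fully open), set as the call begins (left out, the last holds). The fingers move at their own pace and stop on an object; "grip_force" is the grip in N (left out, the last holds). Time passes only in rows, so rows that repeat a pose let the fingers close. It gives the time, the measured TCP pose, the force and the opening at its end, in the units of the state.
- r.get_obs(): the state, without advancing time (a new reading comes with each control period).
- imaging.grab_frame(name): name is "side" or "top"; returns a dict with "frame" (420x560x3 uint8, blue, green, red), "intrinsics" (3x3 intrinsics, pixels), "T" (4x4, takes a point from camera to world coordinates). Camera axes: x right, y up, looking along -z (the intrinsics and any distortion apply to the point x, -y, -z); pixel columns grow to the right and rows downward; lengths in m; the calibration is good to about 2 mm. A picture is of the moment at which its call begins. There is no depth.
- r.hand_in(): hands the job in, once; it reports no verdict.
The state is a dict: "clock": time; "joints": joint angles; "qvel": joint speeds; "tau": joint torques, N m; "tcp_pos": TCP position; "orientation": TCP orientation; "contact_force": force on the tool from outside, world axes, zero at the start; "moment": the same for the moment, N m; "grip_width": finger opening in m.
Only numpy, scipy, OpenCV 4.12 (cv2) and the standard library are available. Lean on these libraries where they do the work, as an engineer would, in place of code of your own. Each camera call takes 0.05 s, during which the arm holds its last target. There are 200 camera calls.

## Working session

There is one attempt and no reset: what is moved stays moved. The work goes in short steps, Python scripts to look and compute and a tool call to move; the robot and the scene stay as the last step left them, time stands still between calls to the robot, and variables do not carry over. Pictures are saved under pics/ and viewed, on a budget of 10 in all, crops included, one or two more only if the job needs it, and the job is handed in when it is done.

Besides the shell and the picture viewer there is one more tool, called after "Request:" as name(argument=value, ...), one argument or row to a line, values as JSON. apply_moves: Moves the arm, as the interface text tells. Its arguments: {"type":"object","properties":{"moves":{"type":"array","items":{"type":"array"}},"claw":{"type":"number"},"grip_force":{"type":"number"}},"required":["moves"]}

```bash
mkdir -p pics; ls; python3 - <<'E'
from bench import r, imaging
import cv2,numpy as np,pickle
np.set_printoptions(precision=4,suppress=True)
o=r.get_obs();print(o)
d={}
for n in("side","top"):
    f=imaging.grab_frame(n);d[n]=f;cv2.imwrite(f"pics/{n}0.png",f["frame"]);print(n,f["intrinsics"],f["T"],[k for k in f])
pickle.dump(d,open("f0.pkl","wb"))
E
```

```text
pics
{'clock': 0.0, 'joints': array([ 1.0699,  0.4778,  0.0223,  1.5565, -0.0115,  1.1093, -0.0831]), 'qvel': array([ 0.0008,  0.001 , -0.0016,  0.0003,  0.001 ,  0.0009,  0.0001]), 'tau': array([ -0.0009, -59.645 ,   1.6078, -28.1198,   0.0126,   0.0095,
        -0.    ]), 'tcp_pos': array([ 0.2581, -0.6231,  0.2443]), 'orientation': array([-3.0794, -0.6128,  0.0008]), 'contact_force': array([ 0.1248,  0.2744, -0.0171]), 'moment': array([-0.0273,  0.0126, -0.0049]), 'grip_width': 0.08552580430898139}
side [[442.9641   0.     279.2008]
 [  0.     442.9641 210.1063]
 [  0.       0.       1.    ]] [[-0.9533  0.1887 -0.2359  0.3605]
 [-0.3015 -0.6421  0.7048  0.7028]
 [-0.0185  0.743   0.669   0.7608]
 [ 0.      0.      0.      1.    ]] ['frame', 'intrinsics', 'T']
top [[486.9721   0.     283.3882]
 [  0.     486.9721 217.6607]
 [  0.       0.       1.    ]] [[ 0.0075  0.9912 -0.1324  0.4559]
 [-0.9997  0.0104  0.0211 -0.0176]
 [ 0.0222  0.1322  0.991   1.2088]
 [ 0.      0.      0.      1.    ]] ['frame', 'intrinsics', 'T']
```

View pics/top0.png

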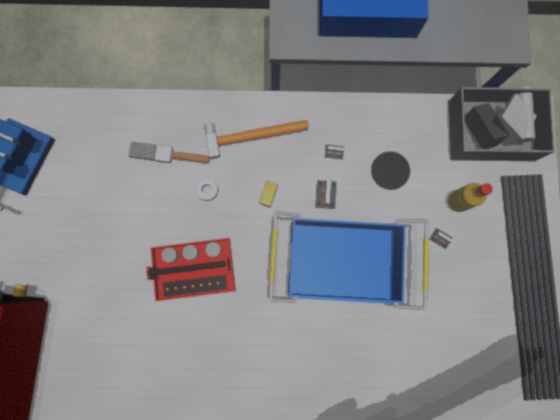

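View pics/side0.png

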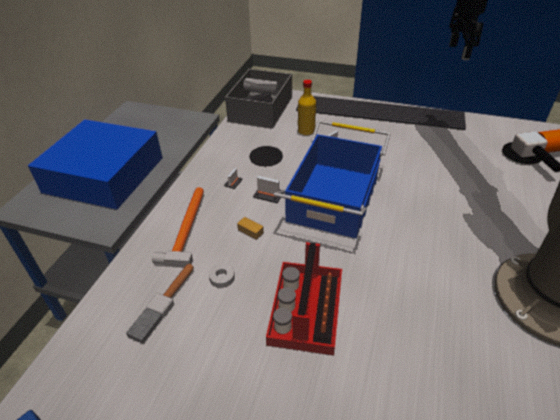

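The top view shows the crate around (347,260), the tray around (192,268), and the large bracket at about (326,194). The block is at (269,193) and the ring at (206,189). Small look-alike brackets are at (334,152) and (441,238). The yellow bars are at columns 273 and 426.

```bash
cat > h.py <<'E'
import numpy as np,cv2
np.set_printoptions(precision=4,suppress=True)
def proj(f,P):
    P=np.atleast_2d(P);T=f["T"];c=(P-T[:3,3])@T[:3,:3];K=f["intrinsics"]
    return np.c_[K[0,2]+K[0,0]*c[:,0]/-c[:,2],K[1,2]+K[1,1]*-c[:,1]/-c[:,2]]
def ray(f,uv,z):
    uv=np.atleast_2d(uv).astype(float);K=f["intrinsics"];T=f["T"]
    d=np.c_[(uv[:,0]-K[0,2])/K[0,0],-(uv[:,1]-K[1,2])/K[1,1],-np.ones(len(uv))]@T[:3,:3].T
    s=(z-T[2,3])/d[:,2];return T[:3,3]+d*s[:,None]
def crop(f,x0,y0,w,h,k):
    return cv2.resize(f["frame"][y0:y0+h,x0:x0+w],None,fx=k,fy=k,interpolation=cv2.INTER_CUBIC)
E
python3 - <<'E'
from h import *;import pickle
d=pickle.load(open("f0.pkl","rb"))
cv2.imwrite("pics/c1.png",crop(d["top"],135,135,320,185,2.5))
cv2.imwrite("pics/c2.png",crop(d["side"],210,110,200,150,4))
E
```

```text
(no output)
```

View pics/c1.png

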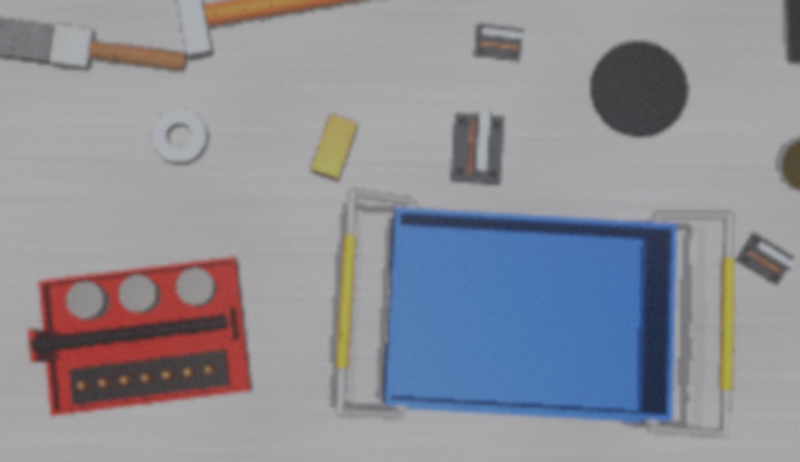

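View pics/c2.png

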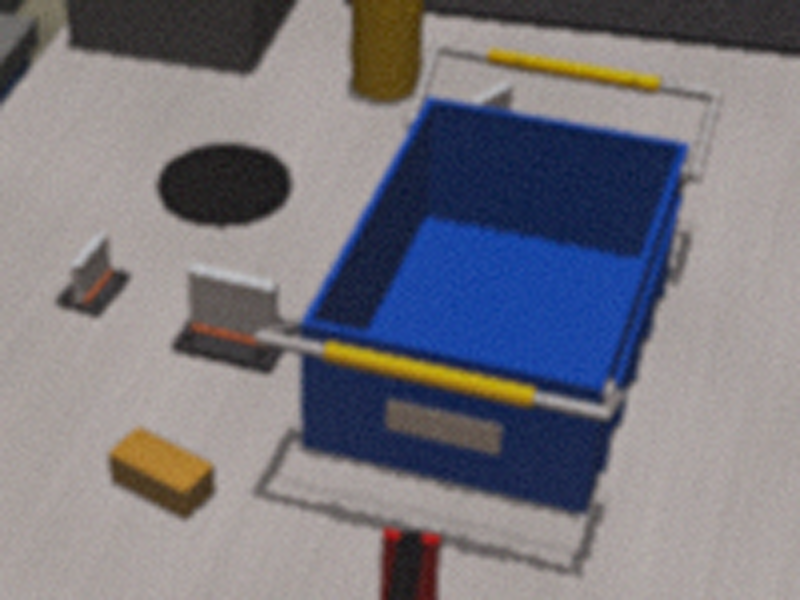

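```bash
cat > m.py <<'E'
from h import *;import pickle
from scipy.optimize import least_squares
d=pickle.load(open("f0.pkl","rb"));t,s=d["top"],d["side"]
ct=lambda p:135+(np.array(p,float)+.5)/2.5-.5 
cs=lambda p:np.array([210,110])+(np.array(p,float)+.5)/4-.5
def box(L,W,z):return np.array([[L/2,W/2,z],[-L/2,W/2,z],[-L/2,-W/2,z],[L/2,-W/2,z]])
def pose(q,P):
    c,s_=np.cos(q[2]),np.sin(q[2]);return P@np.array([[c,s_,0],[-s_,c,0],[0,0,1]])+[q[0],q[1],0]
def fit(name,q0,obs):
    # obs: list (frame, pts local, uv)
    f=lambda q:np.concatenate([(proj(F,pose(q,P))-uv).ravel() for F,P,uv in obs])
    z=least_squares(f,q0);print(name,z.x,"resid",z.fun.round(1));return z.x
# crate x axis -> take +y world (image left) as +x : yaw ~ pi/2. corners order: (+x,+y)=left,bottom ; (-x,+y)= right,bottom; (-x,-y) right,top; (+x,-y) left top
cr=fit("crate",[.4,-.1,1.57],[(t,box(.26,.18,.1),ct([[385,403],[667,420],[673,226],[398,208]])),
 (s,box(.26,.18,.1)[[3,2,1,0]],cs([[305,322],[430,98],[686,147],[610,392]]))])
tr=fit("tray",[.4,.2,1.57],[(t,box(.19,.13,.03),ct([[52,413],[251,389],[237,259],[40,284]])),])
br=fit("bracket",[.55,-.07,0.],[(t,box(.07,.05,.008),ct([[455,113],[451,180],[500,184],[503,117]]))])
print("web top",ray(t,ct([[484,112],[484,171]]),.055),"base c",ray(t,ct([[477,148]]),.008))
def tri(a,b):
    A=[];B=[]
    f=lambda X:np.r_[(proj(t,X)-a).ravel(),(proj(s,X)-b).ravel()]
    z=least_squares(f,[.45,0,.1]);return z.x,z.fun.round(1)
for n,a,b in (("near hi",(350,235),(325,350)),("near lo",(344,367),(533,395)),("far hi",(728,258),(490,55)),("far lo",(727,390),(660,82))):
    print(n,*tri(ct([a]),cs([b])))
print("block",ray(t,ct([[334,146]]),.025),"ring",ray(t,ct([[181,136]]),.018))
for n,q in(("a",1),("b",-1)):
  for v in (0,.2,.4,.6,.8):
    print(n,v,pose(cr,np.array([[q*(.115+.065*np.cos(v-.17)),0,.085+.065*np.sin(v-.17)]])))
print(ray(t,ct([[30,346],[228,324]]),.1), ray(s,[[311,245],[303,325]],.1))
E
python3 m.py
```

```text
crate [ 0.5064 -0.1873  1.5228] resid [-0.6  1.8  1.6  1.4  1.  -0.1 -1.5  0.5 -1.6  0.5 -0.8 -0.4  0.7 -0.9
 -2.  -0.3]
tray [0.487  0.1738 1.7027] resid [ 0.1  1.3  0.2  0.9 -0.2 -0.9 -0.  -1.3]
bracket [ 0.6773 -0.1486 -0.061 ] resid [-0.2 -0.2 -0.3  0.4  0.1  0.2  0.4 -0.4]
web top [[ 0.7045 -0.1501  0.055 ]
 [ 0.6466 -0.1499  0.055 ]] base c [[ 0.6777 -0.1483  0.008 ]]
near hi [ 0.5754 -0.0215  0.1195] [ 0.1  0.4 -0.4 -0.1]
near lo [ 0.4572 -0.0174  0.1191] [ 0.1  0.6 -0.6 -0.1]
far hi [ 0.5582 -0.3654  0.1127] [ 0.1  0.5 -0.6 -0.1]
far lo [ 0.4395 -0.3603  0.1139] [ 0.   0.5 -0.6 -0.1]
block [[ 0.6749 -0.005   0.025 ]] ring [[0.6845 0.1468 0.018 ]]
a 0 [[ 0.515  -0.0084  0.074 ]]
a 0.2 [[ 0.515  -0.0075  0.0869]]
a 0.4 [[ 0.5149 -0.0092  0.0998]]
a 0.6 [[ 0.5147 -0.0134  0.1121]]
a 0.8 [[ 0.5144 -0.0199  0.1233]]
b 0 [[ 0.4978 -0.3661  0.074 ]]
b 0.2 [[ 0.4978 -0.367   0.0869]]
b 0.4 [[ 0.4978 -0.3654  0.0998]]
b 0.6 [[ 0.498  -0.3611  0.1121]]
b 0.8 [[ 0.4983 -0.3546  0.1233]]
[[0.4751 0.2655 0.1   ]
 [0.4963 0.0882 0.1   ]] [[0.4988 0.09   0.1   ]
 [0.4644 0.2781 0.1   ]]
```

```bash
cat > g.py <<'E'
import sys;from h import *
from bench import r
from scipy.spatial.transform import Rotation as Ro
# usage: g.py x y z yangle  -> shift (cm) and roll
o=r.get_obs();R=Ro.from_rotvec(o["orientation"]).as_matrix()
print("t",o["clock"],"p",o["tcp_pos"],"F",o["contact_force"],"w",o["grip_width"],"yang",np.arctan2(R[1,1],R[0,1]),"tilt",R[:2,2])
a=[float(v) for v in sys.argv[1:]]
for i in range(0,len(a)//4*4,4):
    x=np.array(a[i:i+3]);d=(R.T@(x-o["tcp_pos"]))*100
    y0=np.arctan2(R[1,1],R[0,1]);dr=(y0-a[i+3]+np.pi)%(2*np.pi)-np.pi
    print(x,"->",d.round(2),"roll",dr.round(3),"rows",np.ceil(max(np.linalg.norm(d)/4.17,abs(dr)/.125)))
E
python3 g.py .677 -.149 .20 -1.60 .677 -.149 .035 -1.60
```

```text
t 0.1 p [ 0.2582 -0.6231  0.2444] F [-0.5116 -0.7576 -0.1883] w 0.08557332975815439 yang -1.178028285507449 tilt [-0.0007  0.0015]
[ 0.677 -0.149  0.2  ] -> [ 56.84 -27.76   4.48] roll 0.422 rows 16.0
[ 0.677 -0.149  0.035] -> [ 56.84 -27.74  20.98] roll 0.422 rows 16.0
```

Request:
apply_moves(
  moves=[
    [[3,-1.5,0],0.1],
    [[6,-3,0.3],0.2],
    [[57,-28,4.4],0.422],
    [[57,-28,4.4],0.422],
    [[57,-28,4.4],0.422],
    [[57,-28,4.4],0.422],
    [[57,-28,4.4],0.422],
    [[57,-28,4.4],0.422],
    [[57,-28,4.4],0.422],
    [[57,-28,4.4],0.422],
  ],
  claw=0.6,
  grip_force=50,
)

```text
clock: 0.93
tcp_pos: [0.5229, -0.3216, 0.2179]
orientation: [-3.141, 0.046, 0.001]
contact_force: [0.5, -0.1, -1.0]
grip_width: 0.0514
```

```bash
python3 g.py .677 -.149 .20 -1.60 .677 -.149 .035 -1.60
```

```text
t 0.9333 p [ 0.5229 -0.3216  0.2179] F [ 0.4693 -0.1382 -1.0159] w 0.051437251692656547 yang -1.6000466698321587 tilt [-0.0005  0.0002]
[ 0.677 -0.149  0.2  ] -> [ 14.9  -17.7    1.79] roll -0.0 rows 6.0
[ 0.677 -0.149  0.035] -> [ 14.91 -17.7   18.29] roll -0.0 rows 8.0
```

Request:
apply_moves(
  moves=[
    [[14.5,-17.3,2],0],
    [[14.5,-17.3,2],0],
    [[14.5,-17.3,2],0],
    [[14.5,-17.3,2],0],
    [[14.5,-17.3,2],0],
    [[14.5,-17.3,2],0],
    [[14.5,-17.3,2],0],
    [[14.5,-17.3,2],0],
    [[14.5,-17.3,2],0],
  ],
)

```text
clock: 1.68
tcp_pos: [0.6712, -0.1563, 0.1979]
orientation: [3.14, -0.048, -0.002]
contact_force: [-0.3, -0.0, 0.6]
grip_width: 0.051
```

```bash
python3 g.py .677 -.149 .20 -1.62 .677 -.149 .035 -1.62
```

```text
t 1.6833 p [ 0.6712 -0.1563  0.1979] F [-0.2732 -0.0111  0.6265] w 0.050987564861891765 yang -1.6014266821263607 tilt [-0.0014 -0.0011]
[ 0.677 -0.149  0.2  ] -> [ 0.56 -0.75 -0.22] roll 0.019 rows 1.0
[ 0.677 -0.149  0.035] -> [ 0.58 -0.77 16.28] roll 0.019 rows 4.0
```

Go down in stages, then close.

Request:
apply_moves(
  moves=[
    [[0.6,-0.75,2],0.02],
    [[0.6,-0.75,6],0.02],
    [[0.6,-0.75,9.5],0.02],
    [[0.6,-0.75,12.5],0.02],
    [[0.6,-0.75,14.5],0.02],
    [[0.6,-0.75,16],0.02],
    [[0.6,-0.75,16.2],0.02],
    [[0.6,-0.75,16.2],0.02],
  ],
)

```text
clock: 2.35
tcp_pos: [0.6776, -0.1488, 0.0361]
orientation: [3.14, -0.08, -0.002]
contact_force: [0.7, -0.0, 0.8]
grip_width: 0.0511
```

Request:
apply_moves(
  moves=[
    [[0,0,0],0],
    [[0,0,0],0],
    [[0,0,0],0],
    [[0,0,0],0],
    [[0,0,0],0],
    [[0,0,0],0],
    [[0,0,0],0],
  ],
  claw=0,
)

```text
clock: 2.93
tcp_pos: [0.6796, -0.148, 0.0382]
orientation: [3.14, -0.078, 0.005]
contact_force: [-1.5, -1.2, 5.0]
grip_width: 0.0095
```

```bash
python3 g.py .677 -.149 .20 -1.62 .507 -.189 .20 -1.62
python3 - <<'E'
from h import *;from bench import imaging
a=imaging.grab_frame("side");cv2.imwrite("pics/s1.png",crop(a,200,100,200,150,4))
E
```

```text
t 2.9333 p [ 0.6796 -0.148   0.0382] F [-1.5402 -1.2297  5.0432] w 0.009460083847342 yang -1.6202537617758643 tilt [ 0.0029 -0.0008]
[ 0.677 -0.149  0.2  ] -> [ -0.2    0.12 -16.19] roll -0.0 rows 4.0
[ 0.507 -0.189  0.2  ] -> [-16.99   4.96 -16.23] roll -0.0 rows 6.0
```

View pics/s1.png

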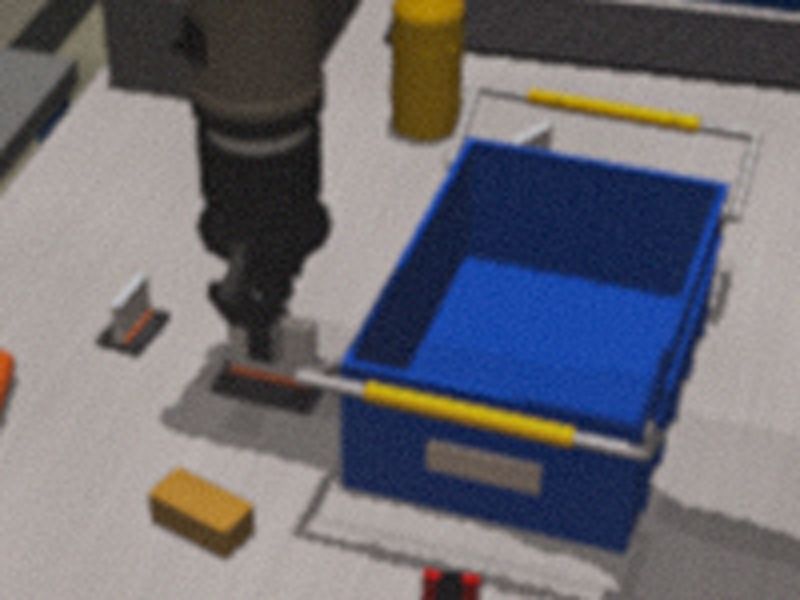

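The fingers hold the web of the large bracket at crop (260,340), and the block and ring are undisturbed. Next I lift it and carry it over the crate.

Request:
apply_moves(
  moves=[
    [[0,0,-2],0],
    [[0,0,-5],0],
    [[0,0,-9],0],
    [[0,0,-13],0],
    [[0,0,-16],0],
    [[-4,1.2,-17],0],
    [[-8,2.4,-17],0],
    [[-12,3.6,-17],0],
    [[-15.5,4.5,-17],0],
    [[-17,5,-17],0],
  ],
)

```text
clock: 3.82
tcp_pos: [0.5, -0.1906, 0.2059]
orientation: [3.14, -0.082, -0.007]
contact_force: [-1.0, 0.7, -3.0]
grip_width: 0.0091
```

Request:
apply_moves(
  moves=[
    [[0,0,0],0],
    [[0,0,0],0],
    [[0,0,0],0],
  ],
)

```text
clock: 4.07
tcp_pos: [0.5071, -0.1885, 0.2067]
orientation: [-3.141, 0.076, -0.002]
contact_force: [0.6, -0.2, -2.5]
grip_width: 0.0092
```

```bash
python3 g.py .507 -.189 .12 -1.62 .507 -.189 .0455 -1.62
```

```text
t 4.0667 p [ 0.5071 -0.1885  0.2067] F [ 0.5982 -0.1727 -2.5176] w 0.009168287751212291 yang -1.6192308555294717 tilt [0.0014 0.0001]
[ 0.507 -0.189  0.12 ] -> [-0.02  0.05  8.67] roll 0.001 rows 3.0
[ 0.507  -0.189   0.0455] -> [-0.03  0.05 16.12] roll 0.001 rows 4.0
```

Request:
apply_moves(
  moves=[
    [[0,0,3],0],
    [[0,0,7],0],
    [[0,0,10.5],0],
    [[0,0,13],0],
    [[0,0,14.5],0],
    [[0,0,15.3],0],
    [[0,0,15.8],0],
    [[0,0,16],0],
    [[0,0,16],0],
  ],
)

```text
clock: 4.82
tcp_pos: [0.5071, -0.1889, 0.0467]
orientation: [3.141, -0.077, 0.002]
contact_force: [0.1, -0.5, -1.7]
grip_width: 0.0094
```

Request:
apply_moves(
  moves=[
    [[0,0,0.1],0],
    [[0,0,0.2],0],
    [[0,0,0.2],0],
  ],
)

```text
clock: 5.07
tcp_pos: [0.5066, -0.1892, 0.045]
orientation: [3.14, -0.077, 0.002]
contact_force: [-0.6, -0.1, -2.0]
grip_width: 0.009
```

Request:
apply_moves(
  moves=[
    [[0,0,0.1],0],
    [[0,0,0.2],0],
    [[0,0,0.2],0],
  ],
)

```text
clock: 5.32
tcp_pos: [0.5063, -0.1892, 0.0431]
orientation: [3.14, -0.078, 0.001]
contact_force: [-2.0, 0.9, 4.6]
grip_width: 0.0093
```

Request:
apply_moves(
  moves=[
    [[0,0,0],0],
    [[0,0,0],0],
    [[0,0,0],0],
    [[0,0,0],0],
    [[0,0,-3],0],
    [[0,0,-6],0],
    [[0,0,-10],0],
    [[0,0,-14],0],
    [[0,0,-16],0],
    [[0,0,-16],0],
  ],
  claw=0.45,
)

```text
clock: 6.15
tcp_pos: [0.5091, -0.19, 0.2077]
orientation: [3.138, -0.078, 0.015]
contact_force: [1.2, 0.8, -0.3]
grip_width: 0.0381
```

```bash
python3 g.py .5163 -.0195 .19 -1.62 .5163 -.0195 .115 -1.62
python3 - <<'E'
from h import *;from bench import imaging
a=imaging.grab_frame("side");b=imaging.grab_frame("top")
cv2.imwrite("pics/s2.png",np.hstack([crop(a,250,100,160,150,2.5),crop(b,260,170,160,150,2.5)]))
E
```

```text
t 6.15 p [ 0.5091 -0.19    0.2077] F [ 1.163   0.8281 -0.3445] w 0.03811742526446701 yang -1.6203788470361356 tilt [ 0.0093 -0.0025]
[ 0.5163 -0.0195  0.19  ] -> [ -0.14 -17.06   1.73] roll -0.0 rows 5.0
[ 0.5163 -0.0195  0.115 ] -> [ -0.21 -17.08   9.23] roll -0.0 rows 5.0
```

View pics/s2.png

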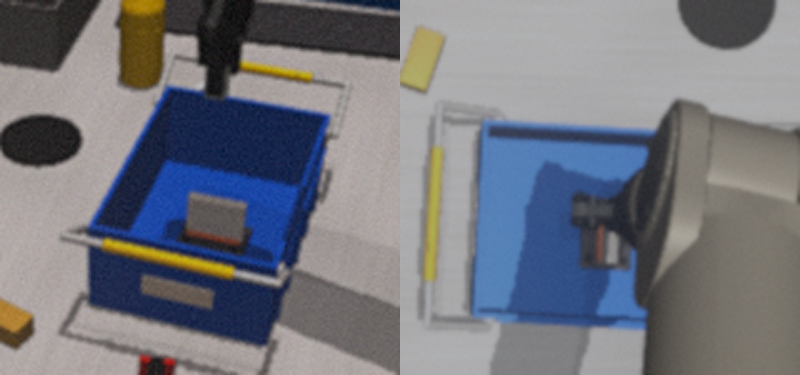

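The bracket stands upright in the crate, and nothing else has moved. Next I go to bail_a.

Request:
apply_moves(
  moves=[
    [[0,-3,0],0],
    [[-0.1,-7,0.5],0],
    [[-0.1,-11,1],0],
    [[-0.1,-14.5,1.5],0],
    [[-0.1,-17,1.7],0],
    [[-0.1,-17,1.7],0],
    [[-0.1,-17,1.7],0],
    [[-0.1,-17,1.7],0],
  ],
)

```text
clock: 6.92
tcp_pos: [0.5126, -0.02, 0.1841]
orientation: [3.14, -0.078, -0.004]
contact_force: [-0.4, 0.3, -0.1]
grip_width: 0.0383
```

```bash
python3 g.py .5163 -.0195 .117 -1.62
```

```text
t 6.9167 p [ 0.5126 -0.02    0.1841] F [-0.4297  0.3134 -0.129 ] w 0.03832915323903403 yang -1.620366455393419 tilt [-0.0024 -0.0006]
[ 0.5163 -0.0195  0.117 ] -> [ 0.38 -0.07  6.71] roll -0.0 rows 2.0
```

Request:
apply_moves(
  moves=[
    [[0.3,-0.05,2],0],
    [[0.3,-0.05,4.5],0],
    [[0.3,-0.05,6],0],
    [[0.3,-0.05,6.7],0],
    [[0.3,-0.05,6.7],0],
    [[0.3,-0.05,6.7],0],
  ],
)

```text
clock: 7.42
tcp_pos: [0.5165, -0.0198, 0.1183]
orientation: [3.14, -0.08, -0.001]
contact_force: [0.3, 0.8, -0.4]
grip_width: 0.0387
```

Request:
apply_moves(
  moves=[
    [[0,0,0],0],
    [[0,0,0],0],
    [[0,0,0],0],
    [[0,0,0],0],
    [[0,0,0],0],
  ],
  claw=0,
  grip_force=20,
)

```text
clock: 7.83
tcp_pos: [0.5173, -0.0185, 0.1191]
orientation: [-3.14, 0.077, -0.003]
contact_force: [0.9, 1.6, 2.4]
grip_width: 0.0113
```

```bash
cat > arc.py <<'E'
import sys;from h import *
# relative arc about hinge, shift in tool y (sgn*inward) & z; args: start angle, sgn (tool-y sign of inward)
a0=float(sys.argv[1]);s=float(sys.argv[2])
for a in np.linspace(a0,2.82,14):
    print(a.round(2),(s*6.5*(np.cos(a0)-np.cos(a))).round(2),(-6.5*(np.sin(a)-np.sin(a0))).round(2))
E
python3 g.py; python3 arc.py .555 1
```

```text
t 7.8333 p [ 0.5173 -0.0185  0.1191] F [0.8684 1.5638 2.4445] w 0.011282792119321362 yang -1.6197942847755598 tilt [0.002  0.0003]
0.56 0.0 -0.0
0.73 0.68 -0.91
0.9 1.5 -1.68
1.08 2.45 -2.3
1.25 3.49 -2.75
1.43 4.59 -3.01
1.6 5.72 -3.07
1.77 6.84 -2.94
1.95 7.92 -2.62
2.12 8.93 -2.11
2.3 9.84 -1.43
2.47 10.62 -0.61
2.65 11.24 0.33
2.82 11.69 1.37
```

Request:
apply_moves(
  moves=[
    [[0,0.3,-0.45],0],
    [[0,0.7,-0.9],0],
    [[0,1.1,-1.3],0],
    [[0,1.5,-1.65],0],
    [[0,2,-2.0],0],
    [[0,2.5,-2.3],0],
    [[0,3,-2.55],0],
    [[0,3.5,-2.75],0],
    [[0,4.05,-2.9],0],
    [[0,4.6,-3],0],
  ],
)

```text
clock: 8.67
tcp_pos: [0.5153, -0.0625, 0.1502]
orientation: [-3.138, 0.074, -0.004]
contact_force: [-0.7, 6.0, 7.5]
grip_width: 0.0112
```

Request:
apply_moves(
  moves=[
    [[0,0.5,-0.2],0],
    [[0,1.1,-0.2],0],
    [[0,1.7,-0.15],0],
    [[0,2.25,-0.05],0],
    [[0,2.8,0.1],0],
    [[0,3.35,0.25],0],
    [[0,3.8,0.5],0],
    [[0,4.3,0.75],0],
  ],
)

```text
clock: 9.33
tcp_pos: [0.5125, -0.1084, 0.1407]
orientation: [3.14, -0.078, 0.002]
contact_force: [3.8, 2.8, 2.8]
grip_width: 0.0109
```

Request:
apply_moves(
  moves=[
    [[0,0.5,0.4],0],
    [[0,0.95,0.8],0],
    [[0,1.35,1.2],0],
    [[0,1.75,1.65],0],
    [[0,2.05,2.1],0],
    [[0,2.35,2.6],0],
    [[0,2.6,3.1],0],
    [[0,2.8,3.5],0],
    [[0,2.8,3.6],0],
  ],
)

```text
clock: 10.08
tcp_pos: [0.5107, -0.1359, 0.1045]
orientation: [-3.14, 0.078, 0.001]
contact_force: [1.7, 3.1, 14.4]
grip_width: 0.0114
```

Request:
apply_moves(
  moves=[
    [[0,0,-0.1],0],
    [[0,0,-0.1],0],
    [[0,0,-0.1],0],
    [[0,0,-0.1],0],
    [[0,0,-3],0],
    [[0,0,-6],0],
    [[0,2,-8],0],
    [[0,6,-8],0],
    [[0,10,-8],0],
    [[0,14,-8],0],
  ],
  claw=0.45,
)

```text
clock: 10.92
tcp_pos: [0.5032, -0.277, 0.1852]
orientation: [3.14, -0.075, 0.0]
contact_force: [1.1, -0.1, 0.2]
grip_width: 0.0385
```

Request:
apply_moves(
  moves=[
    [[0,4,0],0],
    [[0,7,0],0],
    [[0,8.5,0],0],
    [[0,8.5,0],0],
    [[0,8.5,0],0],
    [[0,8.5,0],0],
  ],
)

```text
clock: 11.42
tcp_pos: [0.5, -0.3582, 0.1843]
orientation: [-3.139, 0.074, 0.001]
contact_force: [0.5, 0.6, -0.3]
grip_width: 0.0387
```

```bash
python3 g.py .499 -.363 .115 -1.62
python3 - <<'E'
from h import *;from bench import imaging
a=imaging.grab_frame("side");b=imaging.grab_frame("top")
cv2.imwrite("pics/s3.png",np.hstack([crop(a,250,100,160,150,2.5),crop(b,260,170,160,150,2.5)]))
E
```

```text
t 11.4167 p [ 0.5    -0.3582  0.1843] F [ 0.4764  0.5881 -0.3189] w 0.03870261257997382 yang -1.6179420214548859 tilt [-0.0006  0.0017]
[ 0.499 -0.363  0.115] -> [-0.07  0.49  6.93] roll 0.002 rows 2.0
```

View pics/s3.png

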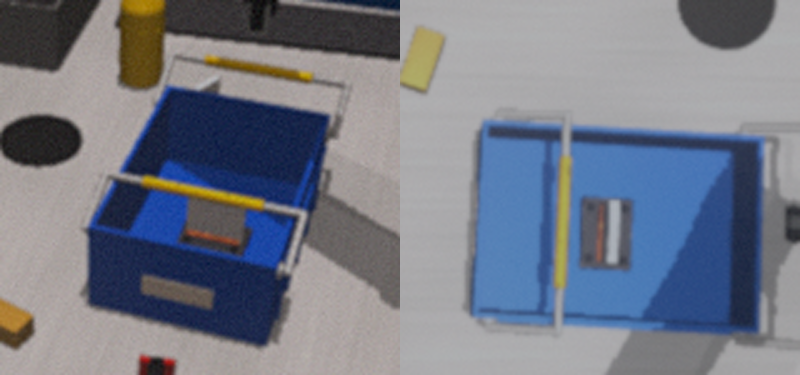

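bail_a lies across the mouth (crop (563,220)), and the crate has not moved. Next is bail_b.

Request:
apply_moves(
  moves=[
    [[0,0.2,2],0],
    [[0,0.45,4.5],0],
    [[0,0.5,6],0],
    [[0,0.5,6.8],0],
    [[0,0.5,6.8],0],
    [[0,0.5,6.8],0],
  ],
)

```text
clock: 12.02
tcp_pos: [0.4999, -0.3646, 0.1171]
orientation: [-3.14, 0.075, -0.0]
contact_force: [0.2, 0.2, -0.3]
grip_width: 0.0383
```

Request:
apply_moves(
  moves=[
    [[0,0,0],0],
    [[0,0,0],0],
    [[0,0,0],0],
    [[0,0,0],0],
    [[0,0,0],0],
  ],
  claw=0,
  grip_force=20,
)

```text
clock: 12.43
tcp_pos: [0.5001, -0.3643, 0.1172]
orientation: [-3.14, 0.076, -0.002]
contact_force: [1.4, 3.7, -0.4]
grip_width: 0.0109
```

```bash
python3 g.py; python3 arc.py .444 -1
python3 - <<'E'
from h import *;import pickle
t=pickle.load(open("f0.pkl","rb"))["top"]
print((proj(t,[[.5096,-.136,.105]])-[260,170])*2.5+[400,0])
E
```

```text
t 12.4333 p [ 0.5001 -0.3643  0.1172] F [ 1.4349  3.7494 -0.4056] w 0.01090561048624921 yang -1.6190798482090778 tilt [0.001 0.001]
0.44 -0.0 -0.0
0.63 -0.61 -1.02
0.81 -1.39 -1.91
0.99 -2.32 -2.65
1.18 -3.36 -3.21
1.36 -4.5 -3.56
1.54 -5.67 -3.7
1.72 -6.86 -3.63
1.91 -8.01 -3.35
2.09 -9.09 -2.85
2.27 -10.06 -2.18
2.45 -10.89 -1.33
2.64 -11.56 -0.35
2.82 -12.04 0.74
[[562.4689 222.8583]]
```

Request:
apply_moves(
  moves=[
    [[0,-0.25,-0.5],0],
    [[0,-0.6,-1.05],0],
    [[0,-1,-1.5],0],
    [[0,-1.4,-1.95],0],
    [[0,-1.85,-2.35],0],
    [[0,-2.3,-2.7],0],
    [[0,-2.85,-3.0],0],
    [[0,-3.4,-3.3],0],
    [[0,-4,-3.5],0],
    [[0,-4.5,-3.65],0],
  ],
)

```text
clock: 13.27
tcp_pos: [0.5018, -0.3251, 0.1568]
orientation: [3.133, -0.082, 0.006]
contact_force: [-1.7, -7.4, 9.3]
grip_width: 0.0109
```

Request:
apply_moves(
  moves=[
    [[0,-0.5,-0.1],0],
    [[0,-1.1,-0.15],0],
    [[0,-1.7,-0.15],0],
    [[0,-2.3,-0.1],0],
    [[0,-2.9,0.0],0],
    [[0,-3.5,0.15],0],
    [[0,-4.05,0.4],0],
    [[0,-4.55,0.65],0],
  ],
)

```text
clock: 13.93
tcp_pos: [0.5044, -0.2761, 0.1491]
orientation: [3.138, -0.079, 0.004]
contact_force: [0.2, -1.7, 6.1]
grip_width: 0.0109
```

Request:
apply_moves(
  moves=[
    [[0,-0.5,0.35],0],
    [[0,-1,0.75],0],
    [[0,-1.4,1.15],0],
    [[0,-1.8,1.6],0],
    [[0,-2.15,2.1],0],
    [[0,-2.45,2.6],0],
    [[0,-2.7,3.15],0],
    [[0,-2.9,3.65],0],
    [[0,-2.9,3.8],0],
  ],
)

```text
clock: 14.68
tcp_pos: [0.5059, -0.2442, 0.1097]
orientation: [-3.139, 0.075, -0.001]
contact_force: [0.8, 5.8, 8.0]
grip_width: 0.0108
```

Request:
apply_moves(
  moves=[
    [[0,-0.1,0.15],0],
    [[0,-0.15,0.3],0],
    [[0,-0.15,0.4],0],
  ],
)

```text
clock: 14.93
tcp_pos: [0.506, -0.2431, 0.1061]
orientation: [-3.139, 0.076, -0.001]
contact_force: [-1.9, 6.5, 15.7]
grip_width: 0.011
```

Release, lift, and move clear so I can check.

Request:
apply_moves(
  moves=[
    [[0,0,-0.1],0],
    [[0,0,-0.1],0],
    [[0,0,-0.1],0],
    [[0,0,-0.1],0],
    [[0,0,-3],0],
    [[0,0,-6],0],
    [[0,-3,-9.5],-0.1],
    [[0,-7,-13],-0.2],
    [[0,-11,-15],-0.3],
    [[0,-15,-15],-0.42],
  ],
  claw=0.45,
)

```text
clock: 15.77
tcp_pos: [0.5132, -0.1102, 0.2561]
orientation: [3.085, 0.58, 0.008]
contact_force: [1.8, -0.3, -0.8]
grip_width: 0.0383
```

```bash
python3 g.py .487 .175 .25 .127
```

```text
t 15.7667 p [ 0.5132 -0.1102  0.2561] F [ 1.8424 -0.271  -0.7994] w 0.03834440727452683 yang -1.1988997455254724 tilt [ 0.0055 -0.002 ]
[0.487 0.175 0.25 ] -> [  7.92 -27.53   0.54] roll -1.326 rows 11.0
```

Request:
apply_moves(
  moves=[
    [[0.8,-2.5,0],-0.12],
    [[1.6,-5,0],-0.24],
    [[2.4,-8,0],-0.36],
    [[3.2,-11,0],-0.48],
    [[4,-14,0],-0.6],
    [[4.8,-17,0],-0.72],
    [[5.6,-20,0],-0.84],
    [[6.4,-23,0],-0.96],
    [[7.2,-25.5,0],-1.08],
    [[7.9,-27,0],-1.2],
  ],
)

```text
clock: 16.6
tcp_pos: [0.4867, 0.1736, 0.2525]
orientation: [-2.211, -2.231, -0.001]
contact_force: [0.3, 0.0, 0.6]
grip_width: 0.0385
```

Request:
apply_moves(
  moves=[
    [[0,0,0],-0.12],
    [[0,0,0],-0.12],
    [[0,0,0],-0.12],
    [[0,0,0],-0.12],
  ],
)

```text
clock: 16.93
tcp_pos: [0.4879, 0.1695, 0.2521]
orientation: [2.09, 2.345, -0.001]
contact_force: [0.3, -1.3, 0.6]
grip_width: 0.0382
```

```bash
python3 g.py .486 .175 .18 .127 .486 .175 .095 .127
python3 - <<'E'
from h import *;from bench import imaging
a=imaging.grab_frame("side");b=imaging.grab_frame("top")
cv2.imwrite("pics/s4.png",np.hstack([crop(a,240,90,160,250,2.4),crop(b,260,170,160,150,2.4)[:600]] if 0 else [crop(a,230,95,160,240,2.4),cv2.copyMakeBorder(crop(b,260,170,165,150,2.4),0,216,0,0,0)]))
E
```

```text
t 16.9333 p [0.4879 0.1695 0.2521] F [ 0.2656 -1.3261  0.626 ] w 0.03823180091824168 yang 0.11481613818088432 tilt [-0.0004 -0.0007]
[0.486 0.175 0.18 ] -> [ 0.57 -0.12  7.21] roll -0.012 rows 2.0
[0.486 0.175 0.095] -> [ 0.58 -0.11 15.71] roll -0.012 rows 4.0
```

View pics/s4.png

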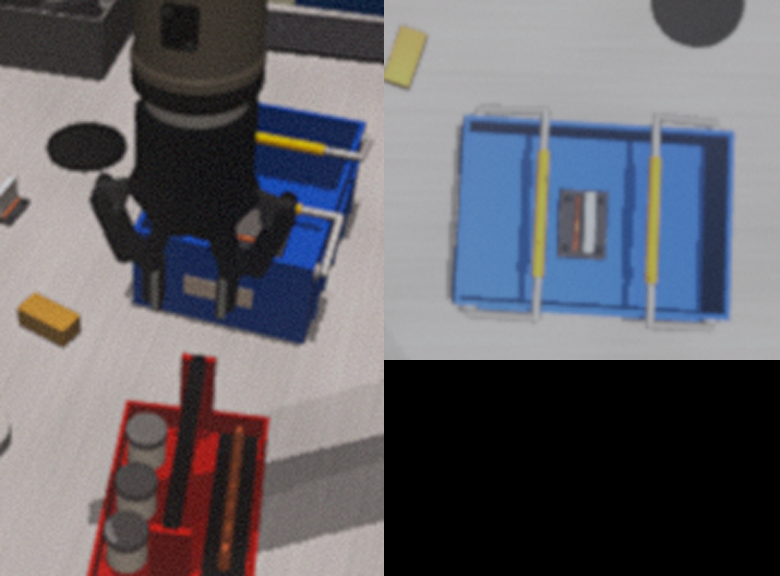

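Both bails lie across the mouth, at crop (542,213) and (653,219), with the crate unmoved. I'll verify that numerically while going on to the tray.

```bash
python3 - <<'E'
import sys,io,contextlib
with contextlib.redirect_stdout(io.StringIO()):
    from m import *
k=lambda p:(np.array(p,float)-[384,0])/2.4+[260,170]
B=ray(t,k([[542,213],[653.5,219]]),.105);print(B,B.mean(0),np.linalg.norm(B[0]-B[1]),np.arctan2(*(B[0]-B[1])[[1,0]]))
fit("crate",[.5,-.19,1.52],[(t,box(.26,.18,.1),k([[457,303],[728,320],[733,131],[466,115]]))])
E
```

```text
[[ 0.5105 -0.1379  0.105 ]
 [ 0.5058 -0.2436  0.105 ]] [ 0.5081 -0.1907  0.105 ] 0.10574629886897062 1.525842516853551
crate [ 0.5082 -0.1901  1.5201] resid [-1.1  0.4  0.9  0.1  0.8 -0.2 -0.5 -0.4]
```

Request:
apply_moves(
  moves=[
    [[0.6,-0.1,3],-0.01],
    [[0.6,-0.1,7],-0.01],
    [[0.6,-0.1,10],-0.01],
    [[0.6,-0.1,13],-0.01],
    [[0.6,-0.1,15],-0.01],
    [[0.6,-0.1,15.6],-0.01],
    [[0.6,-0.1,15.6],-0.01],
    [[0.6,-0.1,15.6],-0.01],
  ],
)

```text
clock: 17.7
tcp_pos: [0.4867, 0.1766, 0.0971]
orientation: [2.073, 2.36, 0.001]
contact_force: [0.6, 0.2, 0.5]
grip_width: 0.0387
```

Request:
apply_moves(
  moves=[
    [[0,0,0],0],
    [[0,0,0],0],
    [[0,0,0],0],
    [[0,0,0],0],
    [[0,0,0],0],
    [[0,0,0],0],
  ],
  claw=0,
  grip_force=90,
)

```text
clock: 18.2
tcp_pos: [0.4858, 0.1767, 0.0975]
orientation: [2.072, 2.361, 0.0]
contact_force: [-3.6, -0.8, 7.2]
grip_width: 0.0109
```

```bash
python3 g.py
```

```text
t 18.2 p [0.4858 0.1767 0.0975] F [-3.5794 -0.8301  7.1727] w 0.010912685926140244 yang 0.129920744295007 tilt [ 0.0005 -0.0003]
```

Request:
apply_moves(
  moves=[
    [[0,0,-0.3],0],
    [[0,0,-0.8],0],
    [[0,0,-1.5],0],
    [[0,0,-2],0],
    [[0,0,-2],0],
    [[0,0,-2],0],
    [[0,0,-2],0],
  ],
)

```text
clock: 18.78
tcp_pos: [0.486, 0.1764, 0.1162]
orientation: [2.073, 2.361, -0.0]
contact_force: [-0.5, -0.5, -7.1]
grip_width: 0.0113
```

```bash
python3 - <<'E'
from h import *;from bench import imaging,r
o=r.get_obs();print(o["tcp_pos"],o["contact_force"],o["moment"],o["grip_width"])
a=imaging.grab_frame("side");cv2.imwrite("pics/s5.png",crop(a,220,190,160,180,3.3))
E
```

```text
[0.486  0.1764 0.1162] [-0.4953 -0.4891 -7.0875] [-0.0347  0.0178 -0.035 ] 0.011318350077184678
```

View pics/s5.png

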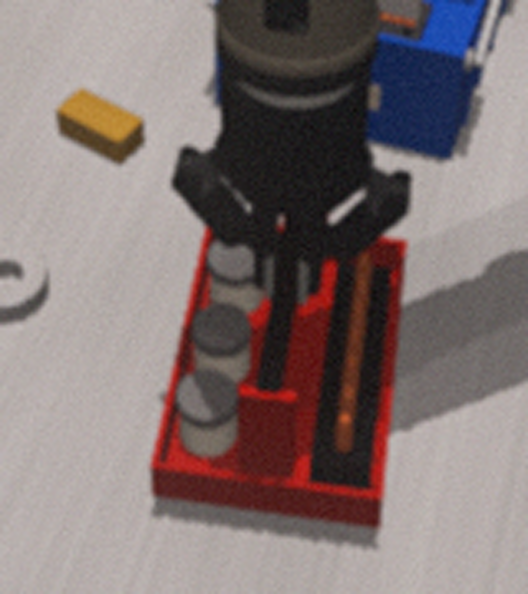

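The tray hangs level from the handle. I'll lift it and carry it over.

Request:
apply_moves(
  moves=[
    [[0,0,-1],0],
    [[0,0,-3],0],
    [[0,0,-5],0],
    [[0,0,-7],0],
    [[0,0,-9],0],
    [[0,0,-11],0],
    [[0,0,-13],0],
    [[0,0,-14.5],0],
    [[0,0,-15],0],
    [[0,0,-15],0],
  ],
)

```text
clock: 19.67
tcp_pos: [0.4866, 0.177, 0.2678]
orientation: [2.071, 2.36, 0.004]
contact_force: [-0.7, -0.1, -6.5]
grip_width: 0.011
```

```bash
python3 g.py .5082 -.1875 .265 -.05
```

```text
t 19.6667 p [0.4866 0.177  0.2678] F [-0.7397 -0.1094 -6.5189] w 0.011032919263535203 yang 0.13011471940603742 tilt [0.0026 0.0008]
[ 0.5082 -0.1875  0.265 ] -> [-36.42  -2.58   0.26] roll 0.18 rows 9.0
```

Request:
apply_moves(
  moves=[
    [[-0.7,0,0],0.0],
    [[-2,-0.1,0],0.01],
    [[-4,-0.3,0],0.02],
    [[-6.5,-0.5,0],0.03],
    [[-9,-0.6,0],0.045],
    [[-11.5,-0.8,0],0.06],
    [[-14,-1,0],0.07],
    [[-16.5,-1.2,0],0.08],
    [[-19,-1.3,0],0.09],
    [[-21.5,-1.5,0],0.1],
  ],
)

```text
clock: 20.5
tcp_pos: [0.4978, -0.0415, 0.2649]
orientation: [-2.189, -2.251, 0.003]
contact_force: [0.2, 0.3, -6.2]
grip_width: 0.011
```

Request:
apply_moves(
  moves=[
    [[-2.5,-0.2,0],0.01],
    [[-5,-0.4,0],0.025],
    [[-7.5,-0.6,0],0.04],
    [[-10,-0.8,0],0.055],
    [[-12,-0.9,0],0.07],
    [[-13.5,-1,0],0.08],
    [[-14.5,-1.1,0],0.08],
    [[-14.8,-1.1,0],0.08],
    [[-14.9,-1.1,0],0.08],
    [[-14.9,-1.1,0],0.08],
  ],
)

```text
clock: 21.33
tcp_pos: [0.4928, -0.1867, 0.2662]
orientation: [-2.274, -2.166, -0.001]
contact_force: [0.2, -0.4, -6.4]
grip_width: 0.0113
```

Request:
apply_moves(
  moves=[
    [[0,0,0],0],
    [[0,0,0],0],
  ],
)

```text
clock: 21.5
tcp_pos: [0.4928, -0.1865, 0.2664]
orientation: [-2.274, -2.168, -0.001]
contact_force: [0.9, -0.3, -6.9]
grip_width: 0.0113
```

```bash
python3 g.py .5082 -.1875 .2115 -.05
```

```text
t 21.5 p [ 0.4928 -0.1865  0.2664] F [ 0.9413 -0.2935 -6.9082] w 0.01134055933286476 yang -0.04780383672725639 tilt [0.0001 0.0004]
[ 0.5082 -0.1875  0.2115] -> [-0.03  1.54  5.49] roll 0.002 rows 2.0
```

Request:
apply_moves(
  moves=[
    [[0,0.5,0],0],
    [[0,1.1,0.5],0],
    [[0,1.5,1.5],0],
    [[0,1.55,2.5],0],
    [[0,1.55,3.5],0],
    [[0,1.55,4.2],0],
    [[0,1.55,4.7],0],
    [[0,1.55,4.8],0],
    [[0,1.55,4.8],0],
  ],
)

```text
clock: 22.25
tcp_pos: [0.5077, -0.1887, 0.2178]
orientation: [-2.276, -2.164, 0.001]
contact_force: [0.4, 0.2, -6.9]
grip_width: 0.0111
```

```bash
python3 g.py .5082 -.1875 .2085 -.05; python3 - <<'E'
from h import *;from bench import imaging,r
a=imaging.grab_frame("side");b=imaging.grab_frame("top")
cv2.imwrite("pics/s6.png",np.hstack([crop(a,260,100,150,160,2.6),crop(b,260,170,155,160,2.6)]))
E
```

```text
t 22.25 p [ 0.5077 -0.1887  0.2178] F [ 0.4427  0.1951 -6.88  ] w 0.011113444671937095 yang -0.05020057948714053 tilt [-0.0009  0.0003]
[ 0.5082 -0.1875  0.2085] -> [0.12 0.05 0.93] roll -0.0 rows 1.0
```

View pics/s6.png

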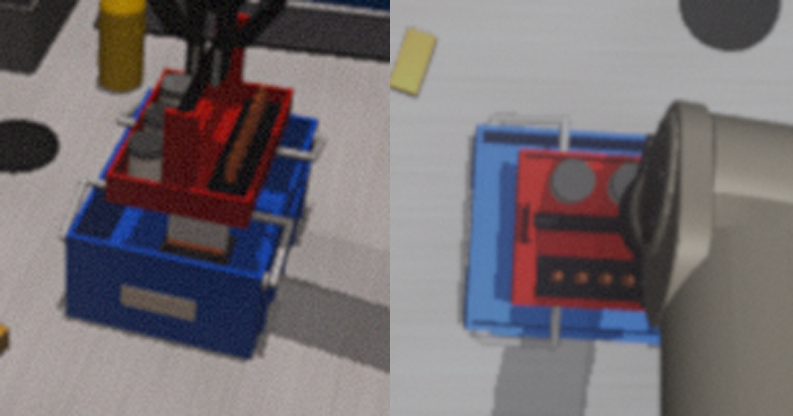

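The tray hovers about 9 mm above the bails, level and lined up. I'll check its near edge at (519,151) and (514,303) numerically.

```bash
python3 - <<'E'
from h import *;import pickle
d=pickle.load(open("f0.pkl","rb"))
uv=(np.array([[519,151],[514,303]],float)-[390,0])/2.6+[260,170]
B=ray(d["top"],uv,.150);print(B)
u=np.array([np.cos(1.521),np.sin(1.521),0]);print("centre top",B.mean(0)-.095*u,"width",np.linalg.norm(B[0]-B[1]))
uv=(np.array([[109,180],[252,205],[292,90],[166,72]],float))/2.6+[260,100]
B=ray(d["side"],uv,.150);print(B,"centre side",B.mean(0))
E
```

```text
[[ 0.575  -0.0977  0.15  ]
 [ 0.4482 -0.0936  0.15  ]]
centre top [ 0.5069 -0.1905  0.15  ] width 0.12689715670211138
[[ 0.568  -0.089   0.15  ]
 [ 0.4412 -0.0886  0.15  ]
 [ 0.4361 -0.2785  0.15  ]
 [ 0.561  -0.2773  0.15  ]] centre side [ 0.5016 -0.1833  0.15  ]
```

Request:
apply_moves(
  moves=[
    [[0,0.05,0.3],0],
    [[0,0.05,0.55],0],
    [[0,0.05,0.75],0],
    [[0,0.05,0.85],0],
    [[0,0.05,0.9],0],
    [[0,0.05,0.9],0],
  ],
)

```text
clock: 22.85
tcp_pos: [0.5084, -0.1886, 0.2096]
orientation: [-2.276, -2.165, 0.0]
contact_force: [-1.8, 0.9, -2.8]
grip_width: 0.0112
```

Partly supported now (−6.9 → −2.8 N); a hair more, then release and rise.

Request:
apply_moves(
  moves=[
    [[0,0,0.05],0],
    [[0,0,0.1],0],
    [[0,0,0.1],0],
  ],
)

```text
clock: 23.1
tcp_pos: [0.5084, -0.1886, 0.2094]
orientation: [2.276, 2.165, -0.0]
contact_force: [-6.4, 1.7, 5.0]
grip_width: 0.0113
```

Request:
apply_moves(
  moves=[
    [[0,0,0],0],
    [[0,0,0],0],
    [[0,0,0],0],
    [[0,0,0],0],
    [[0,0,0],0],
    [[0,0,-1],0],
    [[0,0,-3.5],0],
    [[0,0,-7],0],
    [[0,0,-10],0],
    [[0,0,-10],0],
  ],
  claw=0.4,
)

```text
clock: 23.93
tcp_pos: [0.5118, -0.1893, 0.3156]
orientation: [2.269, 2.158, 0.009]
contact_force: [0.4, 0.6, 0.6]
grip_width: 0.034
```

Request:
apply_moves(
  moves=[
    [[-2,0,0],0],
    [[-6,0,0],0],
    [[-10,0,0],0],
    [[-14,0,0],0],
    [[-18,0,0],0],
    [[-22,0,0],0],
    [[-25,0,0],0],
    [[-25,0,0],0],
    [[-25,0,0],0],
    [[-25,0,0],0],
  ],
)

```text
clock: 24.77
tcp_pos: [0.4964, -0.4375, 0.3085]
orientation: [-2.275, -2.166, -0.001]
contact_force: [0.8, 0.4, -0.3]
grip_width: 0.034
```

```bash
python3 g.py; python3 - <<'E'
from h import *;from bench import imaging,r
a=imaging.grab_frame("side");b=imaging.grab_frame("top")
cv2.imwrite("pics/s7.png",np.hstack([crop(a,260,100,150,160,2.6),crop(b,260,170,155,160,2.6)]))
E
```

```text
t 24.7667 p [ 0.4964 -0.4375  0.3085] F [ 0.8463  0.4361 -0.2993] w 0.0340077802141532 yang -0.049414632596131276 tilt [0.0005 0.0008]
```

View pics/s7.png

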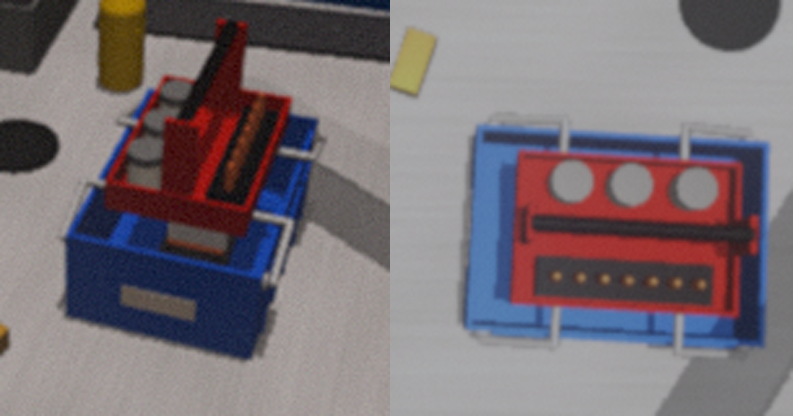

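```bash
python3 - <<'E'
import io,contextlib
with contextlib.redirect_stdout(io.StringIO()):
    from m import *
k=lambda p:(np.array(p,float)-[390,0])/2.6+[260,170]
c=fit("crate",[.5,-.19,1.52],[(t,box(.26,.18,.1),k([[466,329],[764,348],[768,144],[476,125]]))])
q=fit("tray",[.5,-.19,1.52],[(t,box(.19,.13,.141),k([[513,302],[737,316],[743,164],[519,151]]))])
print("diff",q-c)
E
```

```text
crate [ 0.5071 -0.1891  1.5188] resid [-0.5  0.5 -0.1  0.1  0.4 -0.5  0.2 -0.2]
tray [ 0.5076 -0.1907  1.5195] resid [-0.4  0.6  0.4  0.4 -0.3 -0.4  0.3 -0.6]
diff [ 0.0005 -0.0016  0.0007]
```

The tray is centred within 2 mm and aligned, so I'm handing in.

```bash
python3 -c "
from bench import r
print(r.hand_in())"
```

```text
the job is handed in; nothing more can be done
None
```

The job is done and handed in after about 25 s of robot time:

1. **Bracket:** the large T-bracket stands upright on the crate floor.
2. **Bails:** I gripped each one and swung it in to its stop. The bars measured 105.7 mm apart, against 106 mm expected for both fully in.
3. **Tray:** it was carried level and set on the two bails.

- **Last check:** in the top view the tray sits within 2 mm of the crate's centre and under 0.1° out of line with it. The crate stayed within about 2 mm of where it started. The gripper was clear, with forces near zero.
- **Disagreement:** with the tray hovering over the bails, the side camera put its centre about 8 mm from the top-camera value. I trusted the top view, which agreed with the arm's position.
- **Not measured:** I only looked at the block and ring in the pictures. The block looked undisturbed. The ring was last seen in place just before the carry and is outside the final pictures.
- **Forces:** the wrist readings at the end of each move never passed about 16 N; forces during moves were not recorded.
- **Pictures:** I viewed 11, one over the budget, to check the final placing.

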